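Hang the hand stamp on the turret rack's empty hook

ROBOT

A 7-joint arm with a two-finger parallel gripper is mounted at the origin on the work surface. World frame = base frame: x ahead of the robot, y to its left, z up, the work surface at z = 0. Lengths are in m, angles in rad, forces in N, time in s.
With the tool pointing down it reaches from about 0.425 to 0.825 m from the base axis. Payload 3.6 kg.
Tool frame: the origin (TCP) lies at the very end of the fingers, on their centre line; the grasp point (between the pads) lies 19 mm behind it; z points along the fingers, y is the line along which they close (so a half turn about z gives the same grasp; the last joint's range is limited). The gripper opens to 85 mm and grips with 20 to 120 N. Pads are 22 mm wide; open, the fingers measure 114 mm over their backs; the gripper's body (76 mm by 85 mm) begins 54 mm behind the grasp point. The pads swing forward as they close: fully open they stand 13 mm farther back than shut.
Start: joints at [1.141, 0.615, -0.013, 1.423, 0.008, 1.103, -0.04], TCP at [0.255, -0.598, 0.231] pointing down, gripper open.
Joint ranges: [-3.12, 3.12], [-0.3, 2.06], [-1.34, 1.32], [0.26, 2.42], [-1.36, 4.5], [0.01, 1.98], [-2.84, 2.84]. Speed limits (rad/s): [2.79, 2.79, 3.14, 3.14, 3.14, 3.14, 3.14].

INTERFACE

Orientations are given as a rotation vector (axis times angle).
In Python, from station import get_obs, get_image, camera_info, workorder gives the robot as it stands.
- The arm moves only by the tool move_arm, never from a script. Its argument "rows" is a list of rows, each a list of 5 numbers: the opening, from 0 (shut) to 1 (fully open), then the shift along the tool's x, y, z in mm, then the turn about the tool's z in rad. A call has 1 to 12 rows; each row is the pose to reach, as a shift and turn from the pose commanded when the call began, along the tool's axes at that moment; what a row does not reach only later rows make up. A row lasts 1/8 s, in which the tool goes at most 62.5 mm and 10.7 degrees, less where a joint would pass 70% of its speed; a pose out of reach is approached as far as the arm can. A call with a gripper value outside its range is refused whole. The fingers move at their own pace and stop on an object; the grip force is fixed at half the most. Time passes only in rows, so rows that repeat a pose let the fingers close. It gives the time, the measured TCP pose, the force, the opening and the grip force at its end, in the units of the state.
- get_obs(): the state, without advancing time (a new reading comes with each control period).
- get_image(name): name is "side" or "top" or "wrist"; returns (picture, depth): 400x640x3 uint8, blue, green, red; 400x640 float32, m along the optical axis (not along the pixel's ray), 0 where there is no reading.
- camera_info(name): a dict with "fx", "fy", "cx", "cy" (pixels), "pose" (4x4, takes a point from camera to world coordinates). Camera axes: x right, y down, z forward; pixel columns grow to the right and rows downward; lengths in m; the calibration is good to about 2 mm. The wrist camera is an equidistant fisheye: a pixel r from the principal point sees the ray r / f radians off the axis. A picture is of the moment at which its call begins: read the wrist's pose just before it. camera_info takes no time and is no camera call; for the wrist camera it gives the pose at the moment of the call.
- workorder.finish_job(): hands the job in; it is judged then, once.
The state is a dict: "time": time; "joint_pos": joint angles; "dq": joint speeds; "joint_torque": joint torques, N m; "eef_pos": TCP position; "tool_rot": TCP orientation; "force": force on the tool from outside, world axes, zero at the start; "moment": the same for the moment, N m; "finger_gap": finger opening in m; "gripper_force": force on a finger pad.
Only numpy, scipy, OpenCV 4.12 (cv2) and the standard library are available. Lean on these libraries where they do the work, as an engineer would, in place of code of your own. Each camera call takes 0.05 s, during which the arm holds its last target. There are 200 camera calls.

TASK

First turn the turret rack until its one empty hook points straight out over the pointed nose of the rack's base. Then pick up the hand stamp that has an open eye under its grip, hang it by the eye on that hook, and let go, leaving the hook still over the nose.

Things in the scene. Friction and masses are not known exactly. Their poses are not given: they have to be found in the camera images.
- eye_stamp: Loose upright hand stamp, ~0.3 kg, 120 mm tall, the only one of three with an open eye. Origin: centre of underside, z up. Steel block 44 (x) x 62 (y) x 22 (z) mm; on it a frame 12 mm thick (x), 62 wide (y) round an eye open along x: 46 mm wide, z 22 to 74, upper corners slanting; on top a wooden grip 24 x 24 mm, z 84 to 120. May hang either way round. Other loose stamps 9 cm or more away.
- turret (a joint): Angle of the rack's turning part about its upright axis, rad. 0: empty hook points over the pointed nose (white line) of the fixed base; positive is counter-clockwise from above. Starts at 0.7 to 1.7, turns to 3.1 either way, friction 0.25 N m, stays where left. Four hooks 90 degrees apart; the other three carry stamps fixed to the rack, up to 206 mm above the bench.
- hook (a point): Seat of the empty hook: upper side of its level 8 mm rod, 110 mm from the turret's axis, 160 mm above the bench. Turns with the turret: z up, -x outward along the hook. A 20 mm collar 78 to 84 mm from the axis bounds the seat; the rod's outer end (141 mm from the axis) turns up 16 mm above the rod's upper side. The eye's upper edge rests on the rod; the stamp's underside then at 86 mm.
- crank (a point): Crank pin: upright steel pin, 12 mm diameter, from 215 to 270 mm above the bench, on the turret's grey top disc (124 mm across, upper side at 215 mm). This point is on its axis at 243 mm, 50 mm from the turret's axis, 1.2 rad clockwise (from above) of the empty hook. Turns with the turret.
There are look-alikes about, which are no part of the job. What is shaped like the eye_stamp but blue or orange is not meant.

How it is judged:
By the outcome, as a careful person would: the job done as asked, in the order asked, and still so for the second after the job is handed in, with the robot touching nothing.
It also fails if it takes over 58 s, if anything falls off the work surface, if the arm or the gripper's body presses on something with over 40 N, if the wrist force passes 120 N, or if a joint passes its speed limit or range.

## Working session

There is one attempt and no reset: what is moved stays moved. The work goes in short steps, Python scripts to look and compute and a tool call to move; the robot and the scene stay as the last step left them, time stands still between calls to the robot, and variables do not carry over. Pictures are saved under pics/ and viewed, at most 10 in all, crops included, and the job is handed in when it is done.

Besides the shell and the picture viewer there is one more tool, called after "Request:" in YAML: its name, and indented under it one key for each argument. move_arm: Moves the arm, as the interface text tells. Its arguments: {"type":"object","properties":{"rows":{"type":"array","items":{"type":"array","items":{"type":"number"}}}},"required":["rows"]}

```bash
mkdir -p pics
cat > h.py <<'E'
import numpy as np, cv2
from station import get_obs, get_image, camera_info, workorder
from scipy.spatial.transform import Rotation as R
def grab(name,tag):
    ci=camera_info(name); im,d=get_image(name)
    cv2.imwrite(f'pics/{tag}.png',im); np.savez(f'pics/{tag}.npz',im=im,d=d,pose=ci['pose'],k=[ci['fx'],ci['fy'],ci['cx'],ci['cy']])
    return im,d,ci
def cloud(tag):
    z=np.load(f'pics/{tag}.npz'); d=z['d']; fx,fy,cx,cy=z['k']; v,u=np.mgrid[:400,:640]
    P=np.stack([(u-cx)/fx*d,(v-cy)/fy*d,d],-1)@z['pose'][:3,:3].T+z['pose'][:3,3]
    P[d==0]=np.nan
    return z['im'],P
E
python3 - <<'E'
from h import *
for n in ('side','top'):
    im,d,ci=grab(n,n+'0'); print(n,ci['fx'],ci['cx'],np.round(ci['pose'],3).tolist(),(d>0).mean())
a=cv2.imread('pics/side0.png');b=cv2.imread('pics/top0.png')
cv2.imwrite('pics/both.png',np.vstack([a,b])[:, :] if 0 else cv2.resize(np.vstack([a,b]),(480,600)))
o=get_obs();print(o['time'],o['eef_pos'],o['tool_rot'],R.from_rotvec(o['tool_rot']).as_matrix().round(3).tolist(),o['finger_gap'])
E
```

```text
side 510.1166463451645 310.82849459837024 [[-0.75, -0.372, 0.546, -0.085], [-0.661, 0.419, -0.622, 0.601], [0.003, -0.828, -0.561, 0.741], [0.0, 0.0, 0.0, 1.0]] 0.995984375
top 376.3914082836799 320.567234276342 [[0.014, -0.986, 0.168, 0.337], [-1.0, -0.017, -0.018, -0.002], [0.02, -0.167, -0.986, 0.982], [0.0, 0.0, 0.0, 1.0]] 0.995703125
0.1 [ 0.25512465 -0.59707479  0.2302256 ] [-3.07547947e+00 -6.29537535e-01  7.66665850e-04] [[0.92, 0.393, -0.001], [0.393, -0.92, 0.002], [-0.0, -0.002, -1.0]] 0.0851786292940087
```

View pics/side0.png

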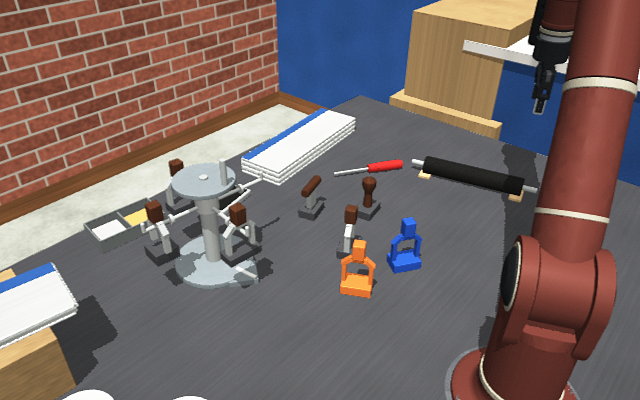

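View pics/top0.png

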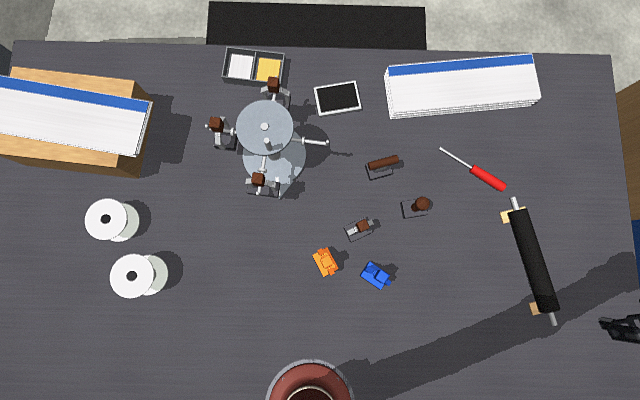

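Candidates: side (350,228)/top (360,228), with a square wooden grip; side (310,195)/top (382,163), with a roller grip; side (369,195)/top (418,205), with a round knob. The orange (357,270) and blue (405,248) ones are excluded. The first seems to fit, with its square grip on a frame; I'll confirm it in a crop. The rack is at side (208,225)/top (265,130), with the empty hook at top (325,142).

Run:
```python
from h import *
a=cv2.imread('pics/side0.png');b=cv2.imread('pics/top0.png')
f=lambda i,x,y,w,h:cv2.resize(i[y:y+h,x:x+w],(400,300),interpolation=cv2.INTER_CUBIC)
cv2.imwrite('pics/crop1.png',np.vstack([np.hstack([f(a,300,180,120,90),f(a,130,150,180,135)]),np.hstack([f(b,320,190,100,75),f(b,200,75,160,120)])]))
im,P=cloud('side0'); im2,P2=cloud('top0')
for n,Q,u,v in [('side',P,350,213),('top',P2,364,225),('top disc',P2,265,130),('side disc',P,205,185),('tip',P2,325,142)]:
    print(n,Q[v,u].round(3))
# disc: points near z=.215
for Q in (P,P2):
    m=(abs(Q[...,2]-.215)<.006)&(Q[...,0]>.5)&(abs(Q[...,1]-.17)<.12)
    pts=Q[m][:,:2].astype(np.float32); c,r=cv2.minEnclosingCircle(pts); print('disc',c,r,m.sum(),np.median(Q[m][:,2]))
```

```text
side [ 0.425 -0.104  0.113]
top [ 0.429 -0.118  0.123]
top disc [0.62  0.105 0.212]
side disc [0.605 0.12  0.214]
tip [ 0.613 -0.025  0.161]
disc (0.6264978647232056, 0.1091078594326973) 0.06345085799694061 1700 0.21476295183470995
disc (0.6295709609985352, 0.10480456054210663) 0.10843534022569656 2419 0.21545798062575938
```

View pics/crop1.png

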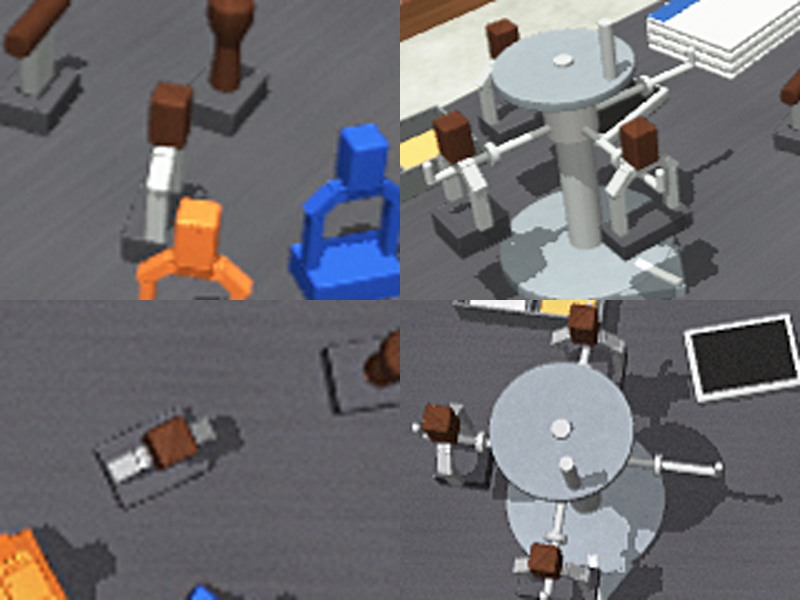

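The crop confirms that the square-grip stamp at side (350,228) / top (360,228) has a frame with slanting arms, steel and wood, so it is the eye_stamp. The other two have single stems. The crank pin stands on the disc at side (223,170), and the nose's white line is near side (245,270) / top (279,183).

```bash
cat > meas.py <<'E'
from h import *
def fitc(p):
    A=np.c_[2*p,np.ones(len(p))]; s=np.linalg.lstsq(A,(p**2).sum(1),rcond=None)[0]; return s[:2],np.sqrt(s[2]+s[:2]@s[:2])
def disc(Q,z0,r0,c0):
    m=(abs(Q[...,2]-z0)<.006)&(np.hypot(Q[...,0]-c0[0],Q[...,1]-c0[1])<r0+.012)
    p=Q[m][:,:2]; h=cv2.convexHull(p.astype(np.float32))[:,0]
    return fitc(h),np.median(Q[m][:,2])
E
python3 - <<'E'
from meas import *
for t in ('side0','top0'):
    im,P=cloud(t); hsv=cv2.cvtColor(im,cv2.COLOR_BGR2HSV); x,y,z=P[...,0],P[...,1],P[...,2]
    (c,r),zz=disc(P,.215,.062,(.628,.107)); print(t,'disc',c.round(4),r.round(4),zz.round(4))
    rr=np.hypot(x-c[0],y-c[1])
    m=(z>.225)&(z<.285)&(rr<.08); p=P[m]
    far=np.hypot(p[:,0]-c[0],p[:,1]-c[1])>.03; p=p[far]; d=np.median(p[:,:2],0)-c
    print(' pin',np.median(p,0).round(4),p[:,2].max().round(3),far.sum(),np.hypot(*d).round(4),np.arctan2(d[1],d[0]).round(3))
    # hook rod
    m=(abs(z-.157)<.012)&(rr>.088)&(rr<.145)&(y<c[1]-.05)&(x>c[0]-.07); p=P[m][:,:2]-c
    l=cv2.fitLine(p.astype(np.float32),cv2.DIST_HUBER,0,.01,.01).ravel()
    md=np.median(p,0);print(' hook',m.sum(),'dir',np.arctan2(l[1],l[0]).round(3),'radial',np.arctan2(md[1],md[0]).round(3),np.median(P[m],0).round(3))
    # base
    m=(z>.003)&(z<.04)&(rr<.14)&(x<c[0]-.02)
    hh=np.round(np.percentile(z[m],[10,50,90]),3); print(' base z',hh)
    w=m&(hsv[...,2]>200)&(hsv[...,1]<25); v,u=np.nonzero(w)
    q=P[w];print(' white',len(q),list(zip(u,v,q.round(3).tolist()))[:60:3])
    # stamp grip
    near=np.hypot(x-.425,y+.11)<.06
    for lo,hi in ((.112,.13),(.09,.112),(.03,.08),(.015,.03)):
        m=near&(z>lo)&(z<hi); print(' stamp',lo,m.sum(),np.median(P[m],0).round(4) if m.any() else '', cv2.minAreaRect(P[m][:,:2].astype(np.float32)*1000) if m.sum()>5 else '')
E
```

```text
side0 disc [0.6264 0.1086] 0.0622 0.2148
 pin [0.5753 0.0976 0.2513] 0.271 149 0.0523 -2.93
 hook 90 dir 1.465 radial -1.688 [ 0.613 -0.009  0.158]
 base z [0.008 0.013 0.015]
 white 772 [(np.int64(221), np.int64(260), [0.606, 0.105, 0.015]), (np.int64(222), np.int64(261), [0.602, 0.105, 0.015]), (np.int64(246), np.int64(261), [0.566, 0.069, 0.012]), (np.int64(250), np.int64(261), [0.558, 0.065, 0.014]), (np.int64(220), np.int64(262), [0.602, 0.111, 0.015]), (np.int64(223), np.int64(262), [0.6, 0.105, 0.013]), (np.int64(244), np.int64(262), [0.566, 0.075, 0.013]), (np.int64(247), np.int64(262), [0.558, 0.074, 0.017]), (np.int64(250), np.int64(262), [0.556, 0.067, 0.014]), (np.int64(219), np.int64(263), [0.604, 0.112, 0.013]), (np.int64(222), np.int64(263), [0.6, 0.108, 0.012]), (np.int64(240), np.int64(263), [0.57, 0.083, 0.013]), (np.int64(243), np.int64(263), [0.566, 0.078, 0.013]), (np.int64(246), np.int64(263), [0.559, 0.076, 0.015]), (np.int64(249), np.int64(263), [0.555, 0.071, 0.014]), (np.int64(218), np.int64(264), [0.601, 0.117, 0.015]), (np.int64(221), np.int64(264), [0.595
[... 1813 characters left out ...]
3, 0.017]), (np.int64(277), np.int64(181), [0.553, 0.096, 0.015]), (np.int64(279), np.int64(193), [0.521, 0.089, 0.015])]
 stamp 0.112 109 [ 0.4294 -0.1139  0.1196] ((429.5666809082031, -115.06985473632812), (23.64238166809082, 23.653667449951172), 26.214689254760742)
 stamp 0.09 19 [ 0.4229 -0.1055  0.0971] ((422.3609313964844, -111.4234390258789), (29.714948654174805, 13.761646270751953), 64.60027313232422)
 stamp 0.03 58 [ 0.4218 -0.0949  0.0733] ((429.75164794921875, -115.80525207519531), (12.004151344299316, 66.75520324707031), 25.832958221435547)
 stamp 0.015 225 [ 0.4221 -0.1086  0.0223] ((429.638671875, -115.67292785644531), (43.80989074707031, 62.37165832519531), 25.903785705566406)
```

Run:
```python
from meas import *
c=np.array([.626,.1075])
for t in ('side0','top0'):
    im,P=cloud(t); x,y,z=P[...,0],P[...,1],P[...,2]; dx,dy=x-c[0],y-c[1]; r=np.hypot(dx,dy); th=np.arctan2(dy,dx)%(2*np.pi)
    m=(z>.007)&(z<.02)&(r<.16)
    print(t,[(round(a,2),round(float(r[m&(abs(th-a)<.06)].max()),3)) for a in np.arange(2.5,4.3,.1) if (m&(abs(th-a)<.06)).any()])
    sat=im.max(-1).astype(int)-im.min(-1); 
    w=m&(r>.05)&(r<.14)&(abs(th-3.3)<.5)&(sat<8)&(im.min(-1)>110); q=np.c_[dx[w],dy[w]]
    print(w.sum(), np.c_[r[w],th[w]][::max(1,w.sum()//15)].round(3).tolist())
    if len(q)>5:
        l=cv2.fitLine(q.astype(np.float32),cv2.DIST_HUBER,0,.01,.01).ravel(); print('line dir',np.arctan2(-l[1],-l[0])%(2*np.pi),np.arctan2(l[1],l[0])%(2*np.pi),'radial',np.median(th[w]),'pt',l[2:])
im=np.vstack([cv2.resize(cv2.imread('pics/side0.png')[230:305,165:285],(480,300),interpolation=2),cv2.resize(cv2.imread('pics/top0.png')[130:205,220:340],(480,300),interpolation=2)])
cv2.imwrite('pics/nose.png',im)
```

```text
side0 [(np.float64(2.5), 0.085), (np.float64(2.6), 0.084), (np.float64(2.7), 0.087), (np.float64(2.8), 0.09), (np.float64(2.9), 0.096), (np.float64(3.0), 0.098), (np.float64(3.1), 0.106), (np.float64(3.2), 0.116), (np.float64(3.3), 0.118), (np.float64(3.4), 0.111), (np.float64(3.5), 0.102), (np.float64(3.6), 0.096), (np.float64(3.7), 0.09), (np.float64(3.8), 0.087), (np.float64(3.9), 0.084)]
92 [[0.061, 3.352], [0.068, 3.362], [0.072, 3.342], [0.072, 3.286], [0.077, 3.226], [0.082, 3.376], [0.084, 3.305], [0.083, 3.291], [0.083, 3.244], [0.098, 3.295], [0.095, 3.239], [0.105, 3.316], [0.102, 3.285], [0.101, 3.229], [0.113, 3.308], [0.108, 3.268]]
line dir 3.2581549 0.11656209 radial 3.2852458563126516 pt [-0.08672896 -0.01285289]
top0 [(np.float64(2.5), 0.065), (np.float64(2.6), 0.043), (np.float64(2.7), 0.059), (np.float64(2.8), 0.068), (np.float64(2.9), 0.071), (np.float64(3.0), 0.071), (np.float64(3.1), 0.071), (np.float64(3.2), 0.073), (np.float64(3.3), 0.119), (np.float64(3.4), 0.114), (np.float64(3.5), 0.104), (np.float64(3.6), 0.098), (np.float64(3.7), 0.094), (np.float64(3.8), 0.09), (np.float64(3.9), 0.085), (np.float64(4.0), 0.085), (np.float64(4.1), 0.085), (np.float64(4.2), 0.086)]
24 [[0.062, 3.242], [0.062, 3.282], [0.063, 3.326], [0.064, 3.366], [0.065, 3.239], [0.066, 3.281], [0.066, 3.319], [0.066, 3.359], [0.067, 3.235], [0.068, 3.277], [0.068, 3.312], [0.069, 3.352], [0.071, 3.273], [0.071, 3.307], [0.072, 3.347], [0.074, 3.304], [0.074, 3.339], [0.099, 3.325], [0.101, 3.32], [0.104, 3.318], [0.106, 3.313], [0.109, 3.31], [0.109, 3.332], [0.112, 3.308]]
line dir 3.3454869 0.20389396 radial 3.3127239731223037 pt [-0.07754699 -0.01314621]
```

View pics/nose.png

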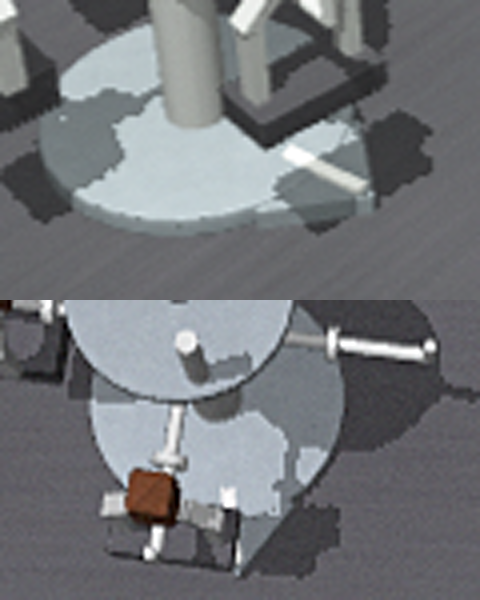

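Nose direction is about 3.29 rad and the hook about 4.595 rad, so the turret stands at about +1.30 and must turn clockwise. I'll grip the pin and carry it round its arc. First move above the pin.

Request:
move_arm:
  rows:
    - [1, 43, -38, -20, -0.17]
    - [1, 86, -77, -40, -0.34]
    - [1, 128, -115, -60, -0.51]
    - [1, 171, -153, -80, -0.68]
    - [1, 214, -192, -100, -0.85]
    - [1, 256, -230, -100, -1.02]
    - [1, 299, -268, -100, -1.19]
    - [1, 342, -306, -100, -1.36]
    - [1, 384, -344, -100, -1.53]
    - [1, 427, -383, -100, -1.7]
    - [1, 470, -421, -100, -1.87]
    - [1, 512, -459, -100, -2.05]

```text
time: 1.6
eef_pos: [0.5462, 0.0269, 0.331]
tool_rot: [-1.051, -2.96, 0.001]
force: [0.3, -1.2, -0.6]
finger_gap: 0.0852
gripper_force: 0.0
```

```bash
cat >> h.py <<'E'
def wcloud(tag):
    z=np.load(f'pics/{tag}.npz'); d=z['d']; fx,fy,cx,cy=z['k']; v,u=np.mgrid[:400,:640]
    a,b=(u-cx)/fx,(v-cy)/fy; t=np.hypot(a,b)+1e-9; s=np.tan(np.minimum(t,1.5))/t
    P=np.stack([a*s*d,b*s*d,d],-1)@z['pose'][:3,:3].T+z['pose'][:3,3]; P[(d==0)|(t>1.4)]=np.nan
    return z['im'],P
def go(x,y,zz,yaw):  # shift from present pose; yaw = world angle of tool y
    o=get_obs(); M=R.from_rotvec(o['tool_rot']).as_matrix(); p=M.T@(np.array([x,y,zz])-o['eef_pos'])*1000
    cur=np.arctan2(M[1,1],M[0,1]); dt=-((yaw-cur+np.pi)%(2*np.pi)-np.pi)
    print('t',round(o['time'],2),'at',o['eef_pos'].round(4),'yaw',round(cur,3),'tilt',M[:,2].round(3),'q',o['joint_pos'].round(2),'gap',round(o['finger_gap'],4),'\n shift',p.round(1),'turn',round(dt,3))
E
python3 -c "
from h import *
go(.5776,.0952,.33,1.82)"
```

```text
t 1.6 at [0.5462 0.0269 0.331 ] yaw 0.888 tilt [-0.001 -0.    -1.   ] q [ 0.35  0.43 -0.67  1.55  0.28  1.26  0.52] gap 0.0852 
 shift [18.8 72.8  1. ] turn -0.932
```

Request:
move_arm:
  rows:
    - [1, 6, 20, 0, -0.18]
    - [1, 10, 40, 0, -0.36]
    - [1, 15, 60, 0, -0.54]
    - [1, 19, 73, 0, -0.72]
    - [1, 19, 73, 0, -0.93]
    - [1, 19, 73, 0, -0.93]
    - [1, 19, 73, 0, -0.93]

```text
time: 2.48
eef_pos: [0.5774, 0.0935, 0.331]
tool_rot: [0.375, -3.118, 0.0]
force: [-0.8, -0.6, 0.1]
finger_gap: 0.085
gripper_force: 0.0
```

```bash
cat > tur.py <<'E'
from meas import *
import sys
t=sys.argv[1]; grab('wrist',t); im,P=wcloud(t); x,y,z=P[...,0],P[...,1],P[...,2]
(c,r),zz=disc(P,.215,.062,(.626,.1075)); print('disc',c.round(4),r.round(4),zz)
rr=np.hypot(x-c[0],y-c[1]); th=np.arctan2(y-c[1],x-c[0])%(2*np.pi)
m=(abs(z-.268)<.006)&(rr<.075)&(rr>.03); p=P[m]; print('pin top',m.sum(),np.median(p,0).round(4) if m.any() else '')
m=(z>.007)&(z<.02)&(rr>.08)&(rr<.16)
print('base',[(round(a,2),round(float(rr[m&(abs(th-a)<.04)].max()),3)) for a in np.arange(2.7,4,.08) if (m&(abs(th-a)<.04)).any()])
go(.5776,.0952,.228,1.82)
E
python3 tur.py w1
```

```text
disc [0.6271 0.1087] 0.0617 0.2152615070138238
pin top 260 [0.578  0.0958 0.2702]
base [(np.float64(2.7), 0.084), (np.float64(2.86), 0.088), (np.float64(2.94), 0.088), (np.float64(3.02), 0.087), (np.float64(3.1), 0.087), (np.float64(3.18), 0.088), (np.float64(3.26), 0.09), (np.float64(3.34), 0.112), (np.float64(3.42), 0.109), (np.float64(3.5), 0.103), (np.float64(3.58), 0.099), (np.float64(3.66), 0.094), (np.float64(3.74), 0.091), (np.float64(3.82), 0.085), (np.float64(3.9), 0.084), (np.float64(3.98), 0.086)]
t 2.52 at [0.5774 0.0936 0.3312] yaw 1.81 tilt [-0. -0. -1.] q [ 0.32  0.56 -0.89  1.44  0.43  1.35  1.22] gap 0.0855 
 shift [ -0.6   1.5 103.2] turn -0.01
```

View pics/w1.png

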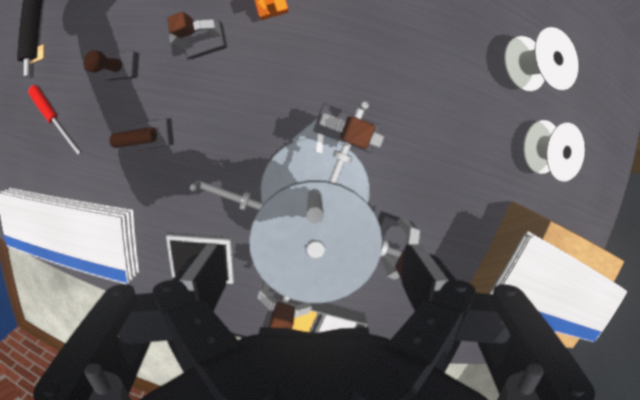

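The wrist view shows the pin at (315,207) between the fingers, and the hook out to the left, from (240,205) to (193,187). Lower and grip.

Request:
move_arm:
  rows:
    - [1, 0, 2, 50, -0.01]
    - [1, 0, 2, 90, -0.01]
    - [1, 0, 2, 102, -0.01]
    - [1, 0, 2, 102, -0.01]
    - [0, 0, 2, 102, -0.01]
    - [0, 0, 2, 102, -0.01]
    - [0, 0, 2, 102, -0.01]
    - [0, 0, 2, 102, -0.01]
    - [0, 0, 2, 102, -0.01]
    - [0, 0, 2, 102, -0.01]

```text
time: 3.78
eef_pos: [0.5775, 0.0949, 0.2299]
tool_rot: [-0.393, 3.116, -0.003]
force: [-0.7, -4.6, 4.4]
finger_gap: 0.0108
gripper_force: 58.4
```

```bash
python3 -c "
from h import *
go(.578,.0958,.228,1.82)
o=get_obs();M=R.from_rotvec(o['tool_rot']).as_matrix();c=np.array([.6268,.1083]);v=o['eef_pos'][:2]-c
print(np.hypot(*v))
for k in range(1,11):
    a=-1.3*k/10; w=np.array([[np.cos(a),-np.sin(a)],[np.sin(a),np.cos(a)]])@v-v
    print((M.T@np.r_[w,0]*1000).round(1),round(-a,2))"
```

```text
t 3.77 at [0.5775 0.0949 0.2299] yaw 1.822 tilt [ 0.001 -0.002 -1.   ] q [ 0.3   0.64 -0.85  1.61  0.52  1.13  1.15] gap 0.0108 
 shift [-0.8  0.8  1.9] turn 0.002
0.05113704507875516
[-0.3  6.6 -0. ] 0.13
[-1.5 13.2 -0. ] 0.26
[-3.6 19.5 -0. ] 0.39
[-6.4 25.5 -0. ] 0.52
[-10.   31.1  -0.1] 0.65
[-14.3  36.2  -0.1] 0.78
[-19.2  40.7  -0.1] 0.91
[-24.6  44.5  -0.1] 1.04
[-30.5  47.5  -0.1] 1.17
[-36.7  49.8  -0.1] 1.3
```

Request:
move_arm:
  rows:
    - [0, -0.3, 6.6, 0, 0.13]
    - [0, -1.5, 13.2, 0, 0.26]
    - [0, -3.6, 19.5, 0, 0.39]
    - [0, -6.4, 25.5, 0, 0.52]
    - [0, -10, 31.1, 0, 0.65]
    - [0, -14.3, 36.2, 0, 0.78]
    - [0, -19.2, 40.7, 0, 0.91]
    - [0, -24.6, 44.5, 0, 1.04]
    - [0, -30.5, 47.5, 0, 1.17]
    - [0, -36.7, 49.8, 0, 1.3]
    - [0, -36.7, 49.8, 0, 1.3]
    - [0, -36.7, 49.8, 0, 1.3]

```text
time: 5.28
eef_pos: [0.6021, 0.1515, 0.2299]
tool_rot: [1.573, 2.715, 0.001]
force: [2.6, -3.8, 3.4]
finger_gap: 0.0103
gripper_force: 58.9
```

Run:
```python
from meas import *
go(.5776,.0952,.228,1.82)
c=np.array([.6265,.108])
v=get_obs()['eef_pos'][:2]-c; print('pin ang',np.arctan2(v[1],v[0]),np.hypot(*v))
for t in ('side','top'):
    grab(t,t+'1'); im,P=cloud(t+'1'); x,y,z=P[...,0],P[...,1],P[...,2]
    r=np.hypot(x-c[0],y-c[1]); th=np.arctan2(y-c[1],x-c[0])%(2*np.pi)
    m=(abs(z-.157)<.010)&(r>.088)&(r<.138)&(abs(th-3.3)<.3); p=P[m][:,:2]
    l=cv2.fitLine(p.astype(np.float32),cv2.DIST_HUBER,0,.01,.01).ravel(); print(t,m.sum(),'radial',np.median(th[m]),'dir',np.arctan2(l[1],l[0]))
    m=(z>.007)&(z<.02)&(r<.16)
    print([(round(float(a),2),round(float(r[m&(abs(th-a)<.03)].max()),3)) for a in np.arange(2.7,4,.06) if (m&(abs(th-a)<.03)).any()])
```

```text
t 5.28 at [0.6021 0.1515 0.2299] yaw 0.521 tilt [ 0.004 -0.002 -1.   ] q [-0.    0.61 -0.48  1.51  0.31  1.1  -0.03] gap 0.0103 
 shift [-36.7 -49.3   1.9] turn -1.299
pin ang 2.081075829491154 0.04989351674194817
side 90 radial 3.2558471961974558 dir 0.090697676
[(2.7, 0.084), (2.76, 0.085), (2.82, 0.089), (2.88, 0.092), (2.94, 0.097), (3.0, 0.097), (3.06, 0.102), (3.12, 0.108), (3.18, 0.111), (3.24, 0.117), (3.3, 0.117), (3.36, 0.112), (3.42, 0.105), (3.48, 0.101), (3.54, 0.097), (3.6, 0.096), (3.66, 0.093), (3.72, 0.09), (3.78, 0.086), (3.84, 0.083), (3.9, 0.08), (3.96, 0.084)]Traceback (most recent call last):
  File "<stdin>", line 9, in <module>
cv2.error: OpenCV(4.12.0) /io/opencv/modules/imgproc/src/linefit.cpp:50: error: (-215:Assertion failed) count > 0 in function 'fitLine2D_wods'
```

Request:
move_arm:
  rows:
    - [0.5, 0, 0, 0, 0]
    - [0.7, 0, 0, 0, 0]
    - [0.7, 0, 0, 0, 0]
    - [0.8, 0, 0, -50, 0]
    - [1, 0, 0, -100, 0]
    - [1, 30, 0, -130, 0]
    - [1, 60, 0, -150, 0]
    - [1, 60, 0, -150, 0]
    - [1, 60, 0, -150, 0]

```text
time: 6.5
eef_pos: [0.5702, 0.2045, 0.3785]
tool_rot: [1.572, 2.72, -0.003]
force: [-0.6, -0.9, -0.8]
finger_gap: 0.0852
gripper_force: 0.0
```

Run:
```python
from meas import *
go(.5,.09,.4,.521)
c=np.array([.6265,.108])
for t in ('wrist','side','top'):
    im,_,ci=grab(t,t+'2'); im,P=(wcloud if t=='wrist' else cloud)(t+'2'); x,y,z=P[...,0],P[...,1],P[...,2]
    if t=='wrist': print(ci['pose'].round(3).tolist())
    (c,rd),zz=disc(P,.215,.062,(.6265,.108)); print(t,c,rd)
    r=np.hypot(x-c[0],y-c[1]); th=np.arctan2(y-c[1],x-c[0])%(2*np.pi)
    m=(abs(z-.157)<.010)&(r>.088)&(r<.138)&(abs(th-3.3)<.3); p=P[m][:,:2]
    if m.sum()>10:
      l=cv2.fitLine(p.astype(np.float32),cv2.DIST_HUBER,0,.01,.01).ravel(); print(t,m.sum(),'radial',np.median(th[m]),'dir',np.arctan2(l[1],l[0]))
    m=(abs(z-.268)<.006)&(r<.075)&(r>.03)
    if m.any(): q=np.median(P[m],0)[:2]-c; print('pin',q,np.arctan2(q[1],q[0]))
    m=(z>.007)&(z<.02)&(r<.16)
    print([(round(float(a),2),round(float(r[m&(abs(th-a)<.03)].max()),3)) for a in np.arange(2.82,3.8,.06) if (m&(abs(th-a)<.03)).any()])
```

```text
t 6.5 at [0.5702 0.2045 0.3785] yaw 0.523 tilt [-0.001 -0.001 -1.   ] q [-0.08  0.49 -0.52  1.29  0.24  1.43 -0.06] gap 0.0852 
 shift [ -64.2 -118.1  -21.2] turn 0.002
[[0.866, 0.482, 0.131, 0.538], [0.5, -0.834, -0.233, 0.265], [-0.003, 0.267, -0.964, 0.522], [0.0, 0.0, 0.0, 1.0]]
wrist [0.6272578  0.10923078] 0.06175721674747333
wrist 238 radial 3.265171592583112 dir 0.121176034
pin [-0.02496256  0.04463775] 2.080694619753205
[(2.82, 0.089), (2.88, 0.091), (2.94, 0.094), (3.0, 0.097), (3.06, 0.101), (3.12, 0.105), (3.18, 0.11), (3.24, 0.116), (3.3, 0.12), (3.36, 0.116), (3.42, 0.11), (3.48, 0.105), (3.54, 0.099), (3.6, 0.097), (3.66, 0.094), (3.72, 0.092), (3.78, 0.089)]
side [0.62630566 0.108267  ] 0.0622388676096629
side 93 radial 3.257560824378087 dir 0.09603259
pin [-0.02603647  0.04519748] 2.093427034810401
[(2.82, 0.091), (2.88, 0.095), (2.94, 0.096), (3.0, 0.1), (3.06, 0.102), (3.12, 0.108), (3.18, 0.11), (3.24, 0.116), (3.3, 0.119), (3.36, 0.112), (3.42, 0.108), (3.48, 0.104), (3.54, 0.098), (3.6, 0.094), (3.66, 0.09), (3.72, 0.089), (3.78, 0.087)]
top [0.62583549 0.10642114] 0.0616339824656636
top 68 radial 3.27512522981543 dir 0.14671296
pin [-0.02524038  0.04333783] 2.09818142422249
[(2.82, 0.088), (2.88, 0.092), (2.94, 0.094), (3.0, 0.098), (3.06, 0.1), (3.12, 0.101), (3.18, 0.11), (3.24, 0.116), (3.3, 0.119), (3.36, 0.114), (3.42, 0.107), (3.48, 0.104), (3.54, 0.099), (3.6, 0.095), (3.66, 0.093), (3.72, 0.09), (3.78, 0.089)]
```

View pics/wrist2.png

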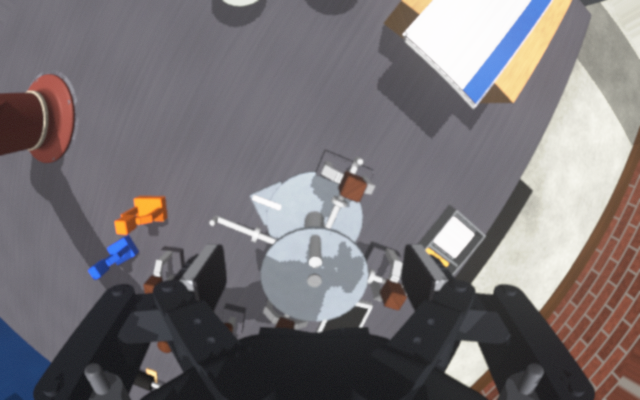

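The wrist view shows the hook rod, from (265,238) to (213,221), pointing the same way as the nose at (252,198). Numerically the hook is at about 3.27 and the nose about 3.29, so the turret is within about 0.02 rad of 0. Now the stamp.

```bash
python3 -c "
from h import *
go(.43,-.1145,.24,2.016)"
```

```text
t 6.65 at [0.5706 0.2038 0.378 ] yaw 0.521 tilt [-0.002 -0.001 -1.   ] q [-0.08  0.49 -0.52  1.29  0.24  1.43 -0.06] gap 0.0857 
 shift [-206.1 -280.   138.8] turn -1.495
```

Request:
move_arm:
  rows:
    - [1, -21, -28, 0, -0.15]
    - [1, -41, -56, 0, -0.3]
    - [1, -62, -84, 0, -0.45]
    - [1, -82, -112, 0, -0.6]
    - [1, -103, -140, 0, -0.75]
    - [1, -124, -168, 20, -0.9]
    - [1, -144, -196, 50, -1.05]
    - [1, -165, -224, 80, -1.2]
    - [1, -185, -252, 110, -1.35]
    - [1, -206, -280, 138, -1.5]
    - [1, -206, -280, 138, -1.5]
    - [1, -206, -280, 138, -1.5]

```text
time: 8.15
eef_pos: [0.4312, -0.1127, 0.2417]
tool_rot: [-0.702, 3.061, 0.001]
force: [0.3, 0.2, -0.2]
finger_gap: 0.0852
gripper_force: 0.0
```

Run:
```python
from meas import *
_,_,ci=grab('wrist','w3'); im,P=wcloud('w3'); x,y,z=P[...,0],P[...,1],P[...,2]
near=np.hypot(x-.43,y+.114)<.06
for lo,hi in ((.114,.13),(.09,.112),(.03,.08),(.015,.03)):
    m=near&(z>lo)&(z<hi); print(' stamp',lo,m.sum(),np.median(P[m],0).round(4) if m.any() else '', cv2.minAreaRect(P[m][:,:2].astype(np.float32)*1000) if m.sum()>5 else '')
go(.43,-.1145,.088,2.016)
```

```text
stamp 0.114 713 [ 0.4301 -0.1146  0.1199] ((430.65557861328125, -114.38784790039062), (23.602401733398438, 23.237537384033203), 25.47550392150879)
 stamp 0.09 116 [ 0.4201 -0.1189  0.0998] ((420.8658447265625, -118.7082748413086), (3.1300394535064697, 23.62405776977539), 23.479312896728516)
 stamp 0.03 394 [ 0.4339 -0.131   0.0719] ((430.5456848144531, -113.85264587402344), (12.998455047607422, 67.30661010742188), 26.059396743774414)
 stamp 0.015 1056 [ 0.4218 -0.1187  0.0223] ((430.7421569824219, -113.95779418945312), (43.62815475463867, 61.91747283935547), 25.743064880371094)
t 8.2 at [ 0.4316 -0.1122  0.2421] yaw 2.023 tilt [ 0.002  0.001 -1.   ] q [ 0.81  0.38 -0.82  1.95  0.34  0.95  1.85] gap 0.0855 
 shift [  2.8  -1.3 154.1] turn 0.007
```

View pics/w3.png

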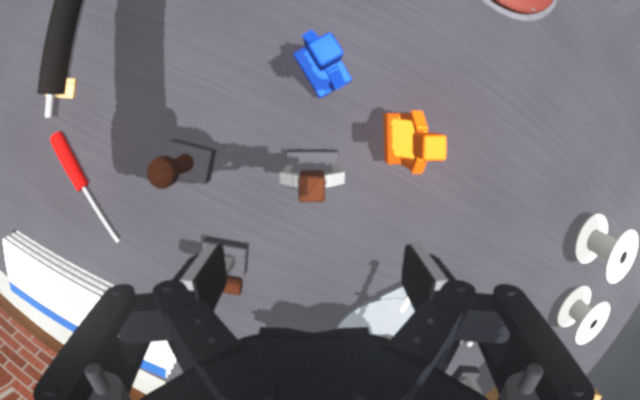

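The wrist view shows the stamp's grip at (312,186) centred between the fingers, with the frame arms left and right (289–343,180), which is the two-armed eye frame. Grip it.

Request:
move_arm:
  rows:
    - [1, 2, -1, 50, 0]
    - [1, 2, -1, 100, 0]
    - [1, 2, -1, 140, 0]
    - [1, 2, -1, 153, 0]
    - [1, 2, -1, 153, 0]
    - [0, 2, -1, 153, 0]
    - [0, 2, -1, 153, 0]
    - [0, 2, -1, 153, 0]
    - [0, 2, -1, 153, 0]
    - [0, 2, -1, 153, 0]

```text
time: 9.45
eef_pos: [0.4297, -0.1152, 0.089]
tool_rot: [-0.703, 3.061, -0.002]
force: [-0.4, -0.6, 5.8]
finger_gap: 0.023
gripper_force: 59.7
```

```bash
python3 -c "
from h import *
a=3.28;c=np.array([.6266,.108]);u=np.array([np.cos(a),np.sin(a)])
p=c+.20*u; print('pre',p); go(p[0],p[1],.09+.117,a-np.pi/2); print(get_obs()['force'])"
```

```text
pre [0.4285126  0.08040683]
t 9.45 at [ 0.4297 -0.1152  0.089 ] yaw 2.023 tilt [ 0.001 -0.001 -1.   ] q [ 0.62  0.6  -0.6   2.14  0.63  0.58  1.59] gap 0.023 
 shift [ -84.4  176.3 -118.2] turn 0.313
[-0.42364034 -0.64257532  5.76670863]
```

Gripped. Lift, then go to the spot in front of the hook.

Request:
move_arm:
  rows:
    - [0, 0, 0, -40, 0]
    - [0, 0, 0, -80, 0]
    - [0, 0, 0, -118, 0]
    - [0, -14, 29, -118, 0.05]
    - [0, -28, 58, -118, 0.1]
    - [0, -42, 87, -118, 0.15]
    - [0, -56, 116, -118, 0.2]
    - [0, -70, 146, -118, 0.26]
    - [0, -84, 176, -118, 0.31]
    - [0, -84, 176, -118, 0.31]
    - [0, -84, 176, -118, 0.31]

```text
time: 10.82
eef_pos: [0.4271, 0.0795, 0.2057]
tool_rot: [0.223, -3.132, 0.002]
force: [-0.3, -0.2, -2.8]
finger_gap: 0.0229
gripper_force: 60.4
```

Run:
```python
from meas import *
o=get_obs(); print(o['eef_pos'],o['force'],o['finger_gap'])
for t in ('side','top'):
    grab(t,t+'3'); im,P=cloud(t+'3'); x,y,z=P[...,0],P[...,1],P[...,2]
    (c,rd),zz=disc(P,.215,.062,(.6265,.108)); print(t,c)
    r=np.hypot(x-c[0],y-c[1]); th=np.arctan2(y-c[1],x-c[0])%(2*np.pi)
    m=(abs(z-.157)<.010)&(r>.088)&(r<.138)&(abs(th-3.3)<.3)
    if m.any(): print('hook',m.sum(),np.median(th[m]),np.median(P[m],0))
    near=np.hypot(x-o['eef_pos'][0],y-o['eef_pos'][1])<.05
    for lo,hi in ((.10,.145),(.15,.195)):
        m=near&(z>lo)&(z<hi)
        if m.sum()>20: print(lo,m.sum(),np.median(P[m],0).round(4),np.percentile(z[m],[2,98]).round(4),cv2.minAreaRect(P[m][:,:2].astype(np.float32)*1000))
a,b=[cv2.imread(f'pics/{t}3.png') for t in ('side','top')]
cv2.imwrite('pics/pre.png',np.hstack([cv2.resize(a[140:320,130:370],(400,300)),cv2.resize(b[80:260,180:420],(400,300))]))
p=np.array([.6266,.108])+.109*np.array([np.cos(3.28),np.sin(3.28)]);go(p[0],p[1],.206,3.28-np.pi/2)
```

```text
[0.42705144 0.07945364 0.20573543] [-0.30716089 -0.19766212 -2.82958019] 0.022907345532586974
side [0.62632093 0.10860521]
hook 96 3.260463747483657 [0.51360258 0.09462617 0.15846766]
0.1 729 [0.4187 0.0857 0.1373] [0.1191 0.1432] ((427.4409484863281, 80.17051696777344), (46.41743850708008, 64.76110076904297), 9.056279182434082)
0.15 325 [0.4256 0.1027 0.1736] [0.1509 0.194 ] ((427.0060729980469, 80.39925384521484), (15.255508422851562, 65.91193389892578), 5.496744155883789)
top [0.62584518 0.10647349]
t 10.93 at [0.4274 0.0789 0.2059] yaw 1.711 tilt [-0.001 -0.001 -1.   ] q [ 0.29  0.4  -0.72  2.03  0.35  0.84  1.09] gap 0.0232 
 shift [-92.3   1.2  -0.3] turn 0.002
```

View pics/pre.png

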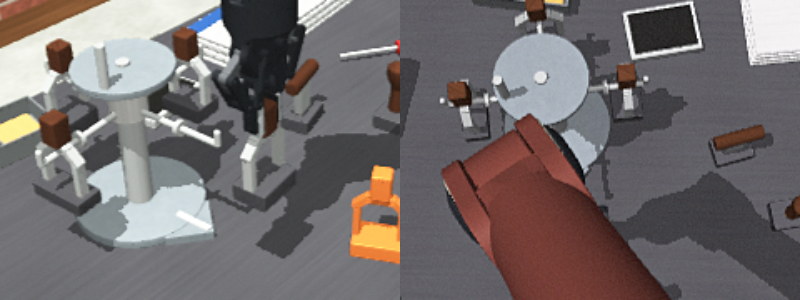

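Views: the stamp hangs upright in the gripper at crop (265,170), level with and in front of the hook's tip at (218,138). Slide in along the hook.

Request:
move_arm:
  rows:
    - [0, -12, 2, 0, 0]
    - [0, -24, 2, 0, 0]
    - [0, -36, 2, 0, 0]
    - [0, -48, 2, 0, 0]
    - [0, -60, 2, 0, 0]
    - [0, -72, 2, 0, 0]
    - [0, -84, 2, 0, 0]
    - [0, -92, 2, 0, 0]
    - [0, -92, 2, 0, 0]
    - [0, -92, 2, 0, 0]

```text
time: 12.18
eef_pos: [0.5181, 0.0953, 0.2062]
tool_rot: [0.224, -3.133, 0.0]
force: [-0.7, 0.3, -2.6]
finger_gap: 0.0228
gripper_force: 60.5
```

```bash
cat > st.py <<'E'
from meas import *
import sys
k=sys.argv[1]; o=get_obs(); print(o['time'],o['eef_pos'],o['force'],o['finger_gap'])
grab('side','side'+k); im,P=cloud('side'+k); x,y,z=P[...,0],P[...,1],P[...,2]
(c,rd),zz=disc(P,.215,.062,(.6265,.108)); d=np.hypot(x-c[0],y-c[1])
m=(z>.23)&(z<.268)&(d<.07)&(d>.035)&(x<.63)&(y>.12)
q=np.median(P[m],0)[:2]-c; print('c',c,'pin+1.2',m.sum(),np.arctan2(q[1],q[0])+1.2)
p=np.array([.518,.093]); near=np.hypot(x-p[0],y-p[1])<.05
for lo,hi in ((.08,.13),(.145,.17),(.175,.2)):
    m=near&(z>lo)&(z<hi)
    if m.sum()>20: print(lo,m.sum(),np.percentile(z[m],[2,98]).round(4),cv2.minAreaRect(P[m][:,:2].astype(np.float32)*1000))
cv2.imwrite(f'pics/c{k}.png',cv2.resize(im[130:310,130:370],(640,480),interpolation=2))
E
python3 st.py 4
```

```text
12.175 [0.51807157 0.0952592  0.20623784] [-0.66467675  0.301552   -2.64347679] 0.02277320072060115
c [0.62617404 0.1093096 ] pin+1.2 118 3.305972455437181
0.08 176 [0.1174 0.1298] ((503.4504089355469, 105.48495483398438), (71.98956298828125, 37.33806228637695), 61.09535217285156)
0.145 277 [0.1462 0.1692] ((526.3198852539062, 93.97826385498047), (58.87380599975586, 65.6946792602539), 57.19047546386719)
0.175 195 [0.1755 0.1995] ((507.3946533203125, 95.2777099609375), (37.26683044433594, 65.27540588378906), 7.750987529754639)
```

View pics/c4.png

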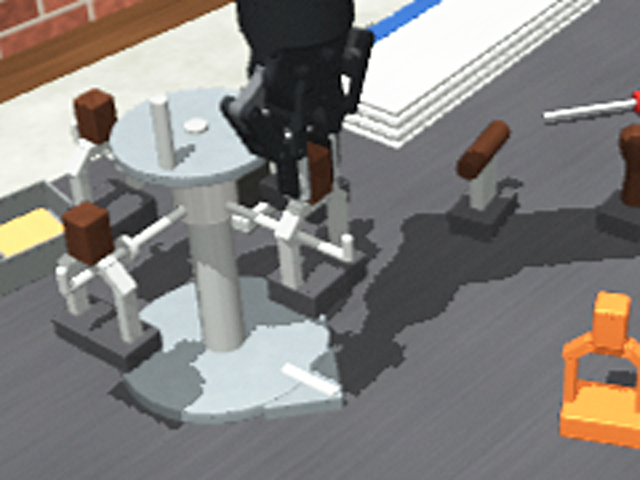

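The rod passes through the eye: its tip at (347,250) is outside the frame and the collar at (240,218) inside. No contact. Lower.

Request:
move_arm:
  rows:
    - [0, 0, 0, 8, 0]
    - [0, 0, 0, 16, 0]
    - [0, 0, 0, 23, 0]
    - [0, 0, 0, 27, 0]
    - [0, 0, 0, 29, 0]
    - [0, 0, 0, 30, 0]
    - [0, 0, 0, 30, 0]

```text
time: 13.1
eef_pos: [0.5187, 0.0953, 0.1765]
tool_rot: [-0.223, 3.133, 0.0]
force: [-0.5, 0.5, -2.7]
finger_gap: 0.023
gripper_force: 60.5
```

Request:
move_arm:
  rows:
    - [0, 0, 0, 1, 0]
    - [0, 0, 0, 2, 0]
    - [0, 0, 0, 2, 0]

```text
time: 13.48
eef_pos: [0.5187, 0.0953, 0.1748]
tool_rot: [-0.223, 3.133, -0.0]
force: [-1.0, -0.5, 0.8]
finger_gap: 0.0232
gripper_force: 61.1
```

The weight is on the hook now. Let go gently, then retreat straight up.

Request:
move_arm:
  rows:
    - [0.35, 0, 0, 0, 0]
    - [0.45, 0, 0, 0, 0]
    - [0.55, 0, 0, 0, 0]
    - [0.6, 0, 0, 0, 0]
    - [0.6, 0, 0, -15, 0]
    - [0.6, 0, 0, -35, 0]
    - [0.6, 0, 0, -70, 0]
    - [0.6, 0, 0, -120, 0]
    - [0.6, 60, 0, -150, 0]
    - [0.6, 60, 0, -150, 0]
    - [0.6, 60, 0, -150, 0]

```text
time: 14.85
eef_pos: [0.4594, 0.0866, 0.3251]
tool_rot: [-0.223, 3.132, -0.001]
force: [0.2, -0.3, -0.0]
finger_gap: 0.0514
gripper_force: 0.0
```

```bash
python3 st.py 5
python3 - <<'E'
from meas import *
_,_,ci=grab('wrist','w5'); im,P=wcloud('w5'); x,y,z=P[...,0],P[...,1],P[...,2]
(c,rd),zz=disc(P,.215,.062,(.6265,.108)); r=np.hypot(x-c[0],y-c[1]); th=np.arctan2(y-c[1],x-c[0])%(2*np.pi)
m=(abs(z-.157)<.008)&(r>.12)&(r<.138)&(abs(th-3.3)<.1); print('hook',m.sum(),np.median(th[m]) if m.any() else '')
m=(abs(z-.268)<.006)&(r<.075)&(r>.03); q=np.median(P[m],0)[:2]-c; print('pin+1.2',m.sum(),np.arctan2(q[1],q[0])+1.2)
m=(abs(z-.206)<.006)&(r<.14)&(r>.08)&(abs(th-3.3)<.3); print('grip top',m.sum(),np.median(P[m],0) if m.any() else '',np.median(th[m]),cv2.minAreaRect(P[m][:,:2].astype(np.float32)*1000))
m=(z>.007)&(z<.02)&(r<.16)
print([(round(float(a),2),round(float(r[m&(abs(th-a)<.03)].max()),3)) for a in np.arange(2.82,3.8,.06) if (m&(abs(th-a)<.03)).any()])
E
```

```text
14.85 [0.45940416 0.08659715 0.325106  ] [ 0.18303408 -0.33786174 -0.01127792] 0.0513846717073689
c [0.62559781 0.10904009] pin+1.2 119 3.3013674154180706
0.08 761 [0.0872 0.1261] ((519.44287109375, 93.46568298339844), (46.302268981933594, 64.66561889648438), 9.404620170593262)
0.145 324 [0.146  0.1689] ((525.9339599609375, 94.8819580078125), (60.55350112915039, 66.14420318603516), 54.904544830322266)
0.175 178 [0.1758 0.1994] ((509.5420227050781, 99.79936218261719), (38.95708465576172, 23.771350860595703), 55.972286224365234)
hook 30 3.2710985657171268
pin+1.2 0 nan
grip top 608 [0.5182108  0.09908138 0.205531  ] 3.2229616992985006 ((519.4736938476562, 99.13888549804688), (23.54572105407715, 23.82925033569336), 8.610252380371094)
[(2.82, 0.082), (3.18, 0.104), (3.24, 0.11), (3.3, 0.111), (3.36, 0.106), (3.42, 0.102), (3.78, 0.082)]
  return _methods._mean(a, axis=axis, dtype=dtype,
  ret = um.true_divide(
```

View pics/c5.png

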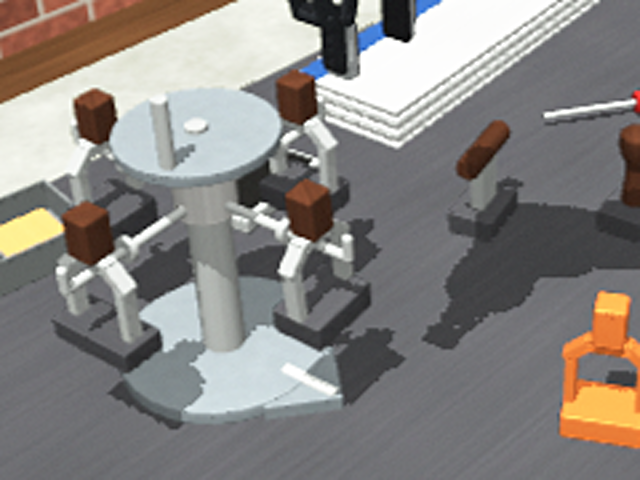

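The stamp hangs free on the hook, over the nose line at (310,378). I'll let any swing die out, recheck and hand in.

Request:
move_arm:
  rows:
    - [0.6, 0, 0, 0, 0]
    - [0.6, 0, 0, 0, 0]
    - [0.6, 0, 0, 0, 0]
    - [0.6, 0, 0, 0, 0]
    - [0.6, 0, 0, 0, 0]
    - [0.6, 0, 0, 0, 0]
    - [0.6, 0, 0, 0, 0]
    - [0.6, 0, 0, 0, 0]
    - [0.6, 0, 0, 0, 0]
    - [0.6, 0, 0, 0, 0]
    - [0.6, 0, 0, 0, 0]
    - [0.6, 0, 0, 0, 0]

```text
time: 16.45
eef_pos: [0.4592, 0.0868, 0.3244]
tool_rot: [-0.223, 3.134, 0.0]
force: [0.4, -0.2, 0.1]
finger_gap: 0.0514
gripper_force: 0.0
```

```bash
python3 st.py 6
python3 - <<'E'
from h import *
a=np.load('pics/side5.npz')['im'].astype(int)[130:310,130:370];b=np.load('pics/side6.npz')['im'].astype(int)[130:310,130:370]
d=abs(a-b).max(-1)>60; print('changed px',d.sum())
_,P=cloud('side6')
x,y,z=P[...,0],P[...,1],P[...,2]; m=(np.hypot(x-.519,y-.096)<.05)&(abs(z-.203)<.006); print('grip top',np.median(P[m],0))
E
```

```text
16.45 [0.45920329 0.08678613 0.32435859] [ 0.4422358  -0.20546838  0.13740261] 0.051401502103720687
c [0.62616423 0.10845408] pin+1.2 118 3.2987490727253483
0.08 757 [0.0868 0.1261] ((519.0413208007812, 93.63174438476562), (46.12068557739258, 65.46531677246094), 7.1920576095581055)
0.145 321 [0.1461 0.169 ] ((526.0878295898438, 92.74270629882812), (59.18326950073242, 65.91886138916016), 59.303260803222656)
0.175 184 [0.1754 0.1997] ((510.7430114746094, 98.16357421875), (43.82460021972656, 23.5111083984375), 37.6577262878418)
changed px 29
grip top [0.5167183  0.1018325  0.20463171]
```

Still and settled: underside at about 87 mm, and hook within about 0.02 rad of the nose.

```bash
python3 -c "
from station import workorder; print(workorder.finish_job())"
```

```text
the job is handed in; nothing more can be done
None
```

I turned the empty hook to within about 0.02 rad of the nose by my measurements, hung the eye stamp on it by its eye, let go, and handed the job in at about 16.5 s; the hand-in gave no verdict.

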